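# Find the heavy side of a rotator wheel and hold it down

### The job

Lift the blue cover plate off the pins of the balancing stand and lay it gently flat on the bench, grip bar up, clear of the stand. Then find the wheel's hidden heavy side by feel: turn the wheel by its rim clockwise as the robot sees it until, let go, it swings back by a clear ten degrees or more, let it come to rest, do the same counter-clockwise, and take the half-way point between the two resting places, where the heavy side is straight down. Finish holding the rim pinched in the gripper with the wheel at rest at that half-way point, without letting go, and leave the bottle, beaker and dish where they stand.

Things in the scene. Friction and masses are not known exactly. Their poses are not given: they have to be found in the camera images.
- stand: Fixed balancing stand; origin: centre of its underside on the bench. x lies in the wheel's plane, pointing to the robot's right; y along the axle, away from the robot; z up. Grey base 284 x 100 x 16 mm; posts 20 x 40 mm at x = +112 and -112 mm, 175 mm high, each with an upright 8 mm pin 12 mm tall; cheeks 34 mm wide at y = 26 to 36 mm on both sides bear the axle, up to 117 mm high.
- axle (a point): Centre of the wheel, on the axle, 100 mm above the bench; axes as the stand's. The rim's top is 165 mm above the bench. Once the cover is off, both faces of the wheel are free above the cheeks: pinch them at the top of the rim, fingers closing along the axle, from straight above or tilted along the rim.
- low_point (a point): Fixed point of the stand 42 mm straight below the axle, where the heavy spot shall be at the end. The spot (0.14 to 0.2 kg) is hidden in the wheel 42 mm from the axle, at an angle to the orange stripe that differs every time; the rest of the wheel is balanced.
- wheel: White upright disc, 130 mm diameter, 16 mm thick, smooth faces, origin at its centre; an orange stripe from its middle to the rim on both faces. Its bearing rubs: let go, it swings back without overshoot (1 to 3 s) and stops 13 to 19 degrees short of heavy side down, equally far from either side; inside that band it stays where it is left. At the start it stands at one edge of the band.
- wheel_turn (a joint): Turn of the wheel in rad, over many turns: 0 with the orange stripe straight up, growing as the wheel turns clockwise seen from the robot (top of the rim towards the stand's +x).
- cover: Loose blue cover plate 260 x 56 x 6 mm, 0.16 kg, at first lying on the posts over the wheel, a 12 mm hole round each pin. Origin: centre of its underside, 175 mm above the bench at the start; x along its length, z up. A black grip bar 64 mm long (along x), 14 mm wide, 26 mm high stands on its middle, its top 32 mm above the underside.
- cover_grip (a point): Centre of the cover's grip bar, half-way up, 19 mm above the cover's underside; axes as the cover's. Free bench to lay the cover on lies between the stand and the robot, to the right of the big water bath: round x = 0.43, y = -0.39 m, with the cover's length roughly along the robot's y (yaw about -1.65 rad).
- amber_bottle: Loose amber reagent bottle with black cap, 54 mm diameter, 131 mm high, origin under its centre. Bystander.
- glass_beaker: Loose glass beaker, 61 x 55 x 70 mm, origin under its centre. Bystander.
- dish: Loose petri dish, 63 mm diameter, 14 mm high, origin under its centre. Bystander.

How it is judged (in metres and radians):
On the way, in this order (a step that is already met when the one before it is completed fails the run):
1. the cover lies flat on the bench, grip bar up, clear of the stand and let go (height (world z) of cover below 0.008 m and angle between cover's own z axis and vertical below 0.1 rad and contact force between cover and stand below 0.05 N and contact force between the fingers and cover below 0.05 N), for 0.2 s.
2. the wheel is turned clockwise until its heavy side is more than 23 degrees up from the bottom (x of heavy_spot_c0 in the frame of stand below -0.0164 m).
3. let go, the wheel swings back and comes to rest (x of heavy_spot_c0 in the frame of stand above -0.0155 m and contact force between the fingers and wheel below 0.05 N and velocity of joint wheel_turn between -0.08 and 0.08 rad/s), for 0.2 s.
4. the wheel is turned counter-clockwise until its heavy side is more than 23 degrees up from the bottom on the other side (x of heavy_spot_c0 in the frame of stand above 0.0164 m).
5. let go, the wheel swings back and comes to rest (x of heavy_spot_c0 in the frame of stand below 0.0155 m and contact force between the fingers and wheel below 0.05 N and velocity of joint wheel_turn between -0.08 and 0.08 rad/s), for 0.2 s.
At the end, for the whole second after the job is handed in: The fingers hold the wheel still (more than 2 N on it) with its hidden heavy spot within 8 degrees of straight down, and the cover lies flat on the bench, grip bar up, touching neither stand nor fingers (all of step 1 and distance between heavy_spot_c0 and low_point below 0.0059 m and contact force between the fingers and wheel above 2 N and angular speed of wheel below 0.1 rad/s); the arm keeps its last pose, push and grip.
It fails at once if the cover is dropped or thrown (linear speed of cover above 0.6 m/s and contact force between the fingers and cover below 0.05 N).
It fails at once if the bottle, beaker or dish is shifted by more than 3 cm (distance of any of amber_bottle, glass_beaker, dish from where it was at the start of the episode above 0.03 m).
It also fails if it takes over 72 s, if anything falls off the work surface, if the arm or the gripper's body presses on something with over 40 N, if the wrist force passes 120 N, or if a joint passes its speed limit or range.

### The arm

A 7-joint arm with a two-finger parallel gripper is mounted at the origin on the work surface; the furniture and walls round the work are solid. World frame = base frame: x ahead of the robot, y to its left, z up, the work surface at z = 0. Lengths are in m, angles in degrees, forces in N, time in s.
With the tool pointing down it reaches from about 0.425 to 0.875 m from the base axis. Payload 4.7 kg.
Tool frame: the origin (TCP) lies midway between the tips of the shut fingers; the grasp point (between the pads) lies 19 mm behind it (env.grip_depth is the distance from the TCP to the grasp point, in m); z points along the fingers, y is the line along which they close (so a half turn about z gives the same grasp; the last joint's range is limited). The gripper opens to 87 mm and grips with 3 to 60 N. Pads are 19 mm wide; open, the fingers measure 117 mm over their backs; the gripper's body (75 mm by 190 mm) begins 51 mm behind the grasp point.
Start: joints at [72.829, 18.392, -4.016, 83.108, 1.295, 78.541, -3.26], TCP at [0.201, -0.618, 0.223] pointing down, gripper open.
Joint ranges: [-163.93, 163.93], [-17.29, 119.83], [-79.2, 71.16], [3.27, 140.29], [-89.18, 269.18], [5.43, 117.66], [-154.24, 154.24]. Speed limits (degrees/s): [147.25, 147.25, 180, 180, 180, 180, 180].

### API

Orientations are given as [roll, pitch, yaw] about the fixed x, y, z axes, in that order (R = Rz(yaw) Ry(pitch) Rx(roll)).
In Python, from cell import get_obs, optics, env, nets gives the robot as it stands.
- The arm moves only by the shell command python3 -m creep 'ROWS' [FORCE]. ROWS is JSON, a list of rows, each an object of numbers: "wx", "wy", "wz": the turn, a rotation vector about the tool's x, y, z in degrees; "tx", "ty", "tz": the shift along the tool's x, y, z in mm; "gripper": the opening, from -1 (shut) to 1 (fully open). A call has 1 to 5 rows; each row is the pose to reach, as a shift and turn from the pose commanded when the call began, along the tool's axes at that moment; what a row does not reach only later rows make up. A row lasts 1/12 s, in which the tool goes at most 41.7 mm and 7.16 degrees, less where a joint would pass 70% of its speed; a pose out of reach is approached as far as the arm can. A call with a gripper value outside its range is refused whole. The fingers move at their own pace and stop on an object; FORCE is the grip in N (left out, the last holds). Time passes only in rows, so rows that repeat a pose let the fingers close. It gives the time, the measured TCP pose, the force, the opening and the grip force at its end, in the units of the state.
- get_obs(): the state, without advancing time (a new reading comes with each control period).
- optics.read_camera(name): name is "side" or "top"; returns (picture, depth): 480x640x3 uint8, red, green, blue; 480x640 float32, m along the optical axis (not along the pixel's ray), 0 where there is no reading.
- optics.camera_info(name): a dict with "fovy" (degrees; the focal length in pixels is half the picture's height over the tangent of half this angle, whatever the lens; pixels are square), "cx", "cy" (the principal point, pixels), "R" (3x3) and "t" (3): a world point X has camera coordinates R X + t. Camera axes: x right, y down, z forward; pixel columns grow to the right and rows downward; lengths in m; the calibration is good to about 2 mm. A picture is of the moment at which its call begins. camera_info takes no time and is no camera call.
- env.sign_off(): hands the job in; it is judged then, once.
Trained networks look in the newest picture that a camera, given by its name, has taken for a name from the list of things; names that differ only in an ending like _2 or _b are one class to them, and where a whole thing is asked for, a point or a joint stands for the part that bears it (a point fixed in the world has none). Each returns a list of dicts, best first, with "confidence" (0 to 1); they miss things now and then, are a little off and sometimes report something else, mostly with a low value. They report only what shows in the picture. A call takes as long as a camera call.
- nets.look_for(query, camera): "point" ([x, y, z] in m, in world coordinates, good to about 4 mm: the middle of the surface that is visible of it).
- nets.place_of(query, camera): "point" ([x, y, z] in m, in world coordinates, good to about 4 mm: a listed point, or the origin of a listed thing).
The state is a dict: "time_s": time; "qpos": joint angles; "joint_velocities": joint speeds; "effort": joint torques, N m; "tool_pos": TCP position; "tool_rot": TCP orientation; "force": force on the tool from outside, world axes, zero at the start; "wrist_torque": the same for the moment, N m; "grip_width": finger opening in m; "grasp_force": force on a finger pad.
Only numpy, scipy, OpenCV 4.12 (cv2) and the standard library are available. Lean on these libraries where they do the work, as an engineer would, in place of code of your own. Each camera call takes 0.05 s, during which the arm holds its last target. There are 200 camera calls.

## Working session

There is one attempt and no reset: what is moved stays moved. The work goes in short steps, Python scripts to look and compute and a shell command to move; the robot and the scene stay as the last step left them, time stands still between calls to the robot, and variables do not carry over. Pictures are saved under pics/ and viewed, at most 10 in all, crops included, and the job is handed in when it is done.

```bash
ls; mkdir -p pics; python3 - <<'E'
from cell import get_obs, optics, env, nets
import cv2, numpy as np
for c in ("side","top"):
    p,d=optics.read_camera(c); cv2.imwrite(f"pics/{c}0.png",p[:,:,::-1])
    i=optics.camera_info(c); print(c,i)
    for q in ("cover_grip","cover","stand","axle","wheel"):
        print(q,[(np.round(r["point"],3).tolist(),round(r["confidence"],2)) for r in nets.place_of(q,c)[:2]])
o=get_obs(); print(o["time_s"],o["tool_pos"],o["tool_rot"],env.grip_depth)
E
```

```text
pics
side {'fovy': 55.4680071489075, 'cx': 323.0523320133267, 'cy': 240.37790352868527, 'R': array([[-0.48229719, -0.87599358, -0.00496603],
       [-0.78787638,  0.43624653, -0.43467202],
       [ 0.38293632, -0.20572848, -0.90057513]]), 't': array([0.25305354, 0.57018825, 0.78001998])}
cover_grip [([0.566, -0.222, 0.194], 0.67), ([0.572, -0.227, 0.062], 0.55)]
cover [([0.57, -0.224, 0.183], 0.92)]
stand [([0.567, -0.222, -0.002], 0.69)]
axle [([0.569, -0.222, 0.102], 0.74), ([0.735, -0.218, 0.001], 0.21)]
wheel [([0.568, -0.223, 0.098], 0.91)]
top {'fovy': 53.55141732405037, 'cx': 320.9057279670026, 'cy': 236.48890854627504, 'R': array([[ 0.02617232, -0.9992449 , -0.0287164 ],
       [-0.98472148, -0.02082347, -0.17288721],
       [ 0.17215869,  0.03280252, -0.98452292]]), 't': array([-0.05335934,  0.65805105,  0.86934171])}
cover_grip [([0.574, -0.228, 0.19], 0.94), ([0.57, -0.225, 0.17], 0.7)]
cover [([0.568, -0.223, 0.17], 0.8)]
stand [([0.572, -0.225, -0.001], 0.68)]
axle [([0.564, -0.222, 0.098], 0.77)]
wheel []
0.6 [ 0.20060582 -0.61830546  0.22261411] [1.79991117e+02 3.60055277e-03 1.79797850e+01] 0.0187
```

View pics/side0.png

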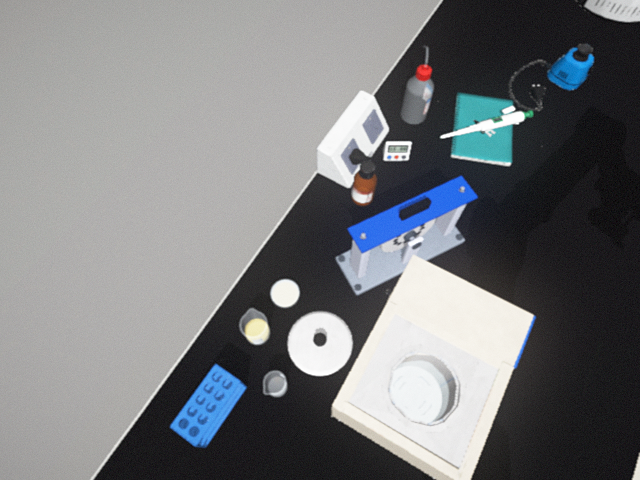

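View pics/top0.png

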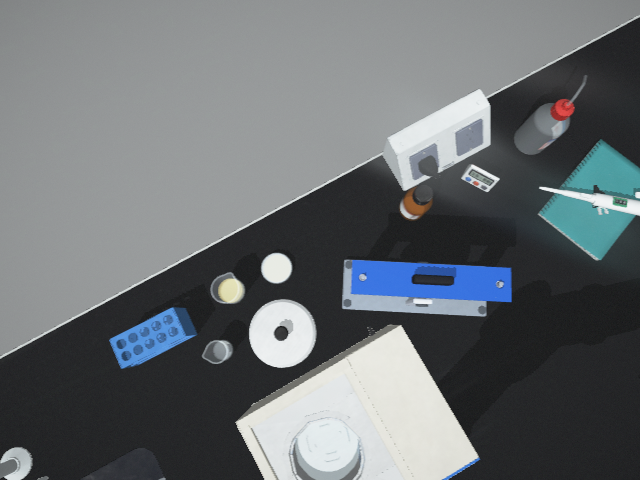

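The top view shows the blue cover across (343..512, 260..302) with the grip bar at (433, 280). The bath is at the lower centre, the bottle at (416, 203), and free bench right of the bath at about (520, 390).

```bash
cat > h.py <<'E'
from cell import get_obs, optics, env, nets
import cv2, numpy as np
from scipy.spatial.transform import Rotation as Ro
np.set_printoptions(precision=4,suppress=True)
def cloud(c):
    p,d=optics.read_camera(c); i=optics.camera_info(c)
    f=240/np.tan(np.radians(i["fovy"]/2)); v,u=np.mgrid[:480,:640]
    X=np.stack([(u-i["cx"])/f*d,(v-i["cy"])/f*d,d],-1)
    W=(X-i["t"])@i["R"]; W[d==0]=np.nan
    return p,W
def blue(p): 
    p=p.astype(int); return (p[...,2]>150)&(p[...,0]<80)&(p[...,1]<130)
def cover_pose(c,zlo,zhi):
    p,W=cloud(c); m=blue(p)&(W[...,2]>zlo)&(W[...,2]<zhi)
    r=cv2.minAreaRect((W[m][:,:2]*1000).astype(np.float32)); return r,np.median(W[m],0)
def tool(target,rpy):
    """shift (mm) and turn (deg rotvec) from present pose to target, in tool axes"""
    o=get_obs(); R=Ro.from_euler("xyz",o["tool_rot"],degrees=True); T=Ro.from_euler("xyz",rpy,degrees=True)
    print("t",R.inv().apply((np.array(target)-o["tool_pos"])*1000).round(1),"w",(R.inv()*T).as_rotvec(degrees=True).round(2))
E
python3 - <<'E'
from h import *
for c in("top","side"): print(cover_pose(c,.15,.21))
p,W=cloud("top"); z=W[...,2]
for k in range(300,480,20): print(k,[int(1000*t) for t in z[k,240:640:20]])
for uv in [(400,326),(478,460),(500,330),(560,400),(416,203),(445,180)]: print(uv,W[uv[1],uv[0]])
E
```

```text
(((430.22760009765625, -219.54779052734375), (259.20281982421875, 332.1268310546875), 88.31510162353516), array([ 0.5665, -0.2271,  0.1817]))
(((419.949462890625, -220.92007446289062), (260.90423583984375, 354.8564758300781), 88.46807098388672), array([ 0.5638, -0.2163,  0.1809]))Traceback (most recent call last):
  File "<stdin>", line 4, in <module>
ValueError: cannot convert float NaN to integer
```

```bash
sed -i 's/m=blue(p)&/m=blue(p)\&(W[...,0]>.5)\&/' h.py
python3 - <<'E'
from h import *
for c in("top","side"): print(cover_pose(c,.15,.21))
p,W=cloud("top"); z=np.nan_to_num(W[...,2])
for k in range(300,480,20): print(k,(1000*z[k,240:640:20]).astype(int).tolist())
for uv in [(400,326),(478,460),(500,330),(560,400),(416,203),(445,180)]: print(uv,W[uv[1],uv[0]])
tool([.566,-.224,.30],[180,0,0])
tool([.566,-.224,.30],[180,0,-1.6])
E
```

```text
(((568.0150756835938, -223.74363708496094), (259.54132080078125, 56.36017990112305), 88.48989868164062), array([ 0.5671, -0.2247,  0.1817]))
(((568.4754028320312, -224.8415985107422), (260.2464904785156, 57.67104721069336), 88.23216247558594), array([ 0.5648, -0.2126,  0.1809]))
300 [4, 0, 3, 0, 1, 1, 16, 16, 14, 111, 15, 16, 182, 181, 0, 0, 0, 0, 0, -1]
320 [0, 7, 9, 9, 1, 1, 0, 0, 0, 2, -2, -1, 4, 0, 2, 1, 4, 0, 1, 0]
340 [-1, 5, 26, 8, 0, 0, -2, 178, 180, 0, 0, 0, 0, 0, 0, 4, 0, -2, 1, 1]
360 [3, 0, 9, 5, 2, 178, 176, 177, 179, 177, 5, 0, 0, 2, 2, 0, 0, 0, 1, 0]
380 [0, 0, 0, 110, 180, 176, 178, 180, 176, 178, 0, 0, -1, -1, 1, 0, 0, 1, 3, 3]
400 [0, 30, 179, 175, 172, 171, 178, 175, 179, 178, 177, 1, 1, 1, 2, -3, 0, 1, -1, -1]
420 [0, 179, 174, 176, 171, 175, 173, 179, 176, 177, 177, 0, 0, 0, 0, 1, 2, 0, 0, 0]
440 [1, 175, 176, 119, 121, 122, 177, 173, 179, 176, 178, 178, -2, -1, 0, -1, -1, 1, 1, 0]
460 [3, 181, 177, 121, 120, 119, 167, 173, 178, 176, 179, 178, 1, 1, 0, 0, 2, 0, 0, -1]
(400, 326) [ 0.493  -0.1737  0.1822]
(478, 460) [ 0.2465 -0.3438  0.0026]
(500, 330) [ 0.4889 -0.3943  0.0021]
(560, 400) [ 0.3596 -0.5042 -0.0002]
(416, 203) [ 0.7167 -0.2137  0.1079]
(445, 180) [ 0.7953 -0.2933 -0.0021]
t [ 469.2 -262.2  -77.5] w [ 0.    0.   17.98]
t [ 469.2 -262.2  -77.5] w [ 0.    0.   19.58]
```

```bash
python3 -m creep '[{"tx":471,"ty":-262,"tz":-50,"wz":-70.4,"gripper":1},{"tx":471,"ty":-262,"tz":-50,"wz":-70.4,"gripper":1},{"tx":471,"ty":-262,"tz":-50,"wz":-70.4,"gripper":1},{"tx":471,"ty":-262,"tz":-50,"wz":-70.4,"gripper":1},{"tx":471,"ty":-262,"tz":-50,"wz":-70.4,"gripper":1}]'; python3 -c "
from h import *
tool([.568,-.224,.262],[180,0,88.4])"
```

```text
t [ 471.1 -261.6  -39.5] w [  0.     0.   -70.42]validation failed for argument at $[0]...
```

```bash
python3 -m creep '[{"wx":0,"wy":0,"wz":-14,"tx":94,"ty":-52,"tz":-10,"gripper":1}]'; python3 -m creep --help | head -20
```

```text
time_s: 0.98
tool_pos: [0.2199, -0.5931, 0.2249]
tool_rot: [-180.0, 0.4, 24.4]
force: [-2.0, -0.1, 0.2]
grip_width: 0.0871
grasp_force: 0.0invalid input: not JSON, or not a number
```

```bash
python3 -c "
from h import *
tool([.568,-.224,.262],[180,0,88.4])"
```

```text
t [ 469.3 -192.   -40.2] w [ -0.23   0.33 -63.96]
```

```bash
python3 -m creep '[{"wx":0,"wy":0,"wz":-63,"tx":459,"ty":-188,"tz":-40,"gripper":1},{"wx":0,"wy":0,"wz":-63,"tx":459,"ty":-188,"tz":-40,"gripper":1},{"wx":0,"wy":0,"wz":-63,"tx":459,"ty":-188,"tz":-40,"gripper":1},{"wx":0,"wy":0,"wz":-63,"tx":459,"ty":-188,"tz":-40,"gripper":1},{"wx":0,"wy":0,"wz":-63,"tx":459,"ty":-188,"tz":-40,"gripper":1}]'; python3 -c "
from h import *
tool([.568,-.224,.262],[180,0,88.4])"
```

```text
time_s: 1.4
tool_pos: [0.3705, -0.4335, 0.2436]
tool_rot: [180.0, 0.0, 61.3]
force: [0.6, -0.9, 0.5]
grip_width: 0.0868
grasp_force: 0.0
t [278.5  72.6 -18.5] w [  0.03   0.04 -27.1 ]
```

```bash
python3 -m creep '[{"wx":0,"wy":0,"wz":-26,"tx":265,"ty":72,"tz":-18,"gripper":1},{"wx":0,"wy":0,"wz":-26,"tx":265,"ty":72,"tz":-18,"gripper":1},{"wx":0,"wy":0,"wz":-26,"tx":265,"ty":72,"tz":-18,"gripper":1},{"wx":0,"wy":0,"wz":-26,"tx":265,"ty":72,"tz":-18,"gripper":1},{"wx":0,"wy":0,"wz":-26,"tx":265,"ty":72,"tz":-18,"gripper":1}]'; python3 -c "
from h import *
tool([.568,-.224,.262],[180,0,88.4])"
```

```text
time_s: 1.82
tool_pos: [0.5156, -0.2846, 0.2574]
tool_rot: [180.0, 0.0, 87.1]
force: [1.3, -1.4, 0.2]
grip_width: 0.0871
grasp_force: 0.0
t [63.2 49.3 -4.7] w [ 0.04  0.04 -1.27]
```

```bash
python3 -m creep '[{"wx":0,"wy":0,"wz":-1,"tx":56,"ty":43,"tz":-4,"gripper":1},{"wx":0,"wy":0,"wz":-1,"tx":56,"ty":43,"tz":-4,"gripper":1},{"wx":0,"wy":0,"wz":-1,"tx":56,"ty":43,"tz":-4,"gripper":1},{"wx":0,"wy":0,"wz":-1,"tx":56,"ty":43,"tz":-4,"gripper":1}]'; python3 -c "
from h import *
tool([.568,-.224,.186],[180,0,88.4])"
```

```text
time_s: 2.15
tool_pos: [0.5617, -0.23, 0.2609]
tool_rot: [180.0, -0.0, 88.2]
force: [-0.1, -1.3, -0.1]
grip_width: 0.0873
grasp_force: 0.0
t [ 6.2  6.1 74.9] w [ 0.02 -0.03 -0.17]
```

```bash
python3 -m creep '[{"wx":0,"wy":0,"wz":0,"tx":6,"ty":6,"tz":35,"gripper":1},{"wx":0,"wy":0,"wz":0,"tx":6,"ty":6,"tz":60,"gripper":1},{"wx":0,"wy":0,"wz":0,"tx":6,"ty":6,"tz":73,"gripper":1},{"wx":0,"wy":0,"wz":0,"tx":6,"ty":6,"tz":73,"gripper":1},{"wx":0,"wy":0,"wz":0,"tx":6,"ty":6,"tz":73,"gripper":1}]'; python3 -c "
from h import *
tool([.568,-.224,.186],[180,0,88.4])"
```

```text
time_s: 2.57
tool_pos: [0.5658, -0.2282, 0.1878]
tool_rot: [-179.9, 0.0, 87.8]
force: [-0.1, 0.3, 0.5]
grip_width: 0.0872
grasp_force: 0.0
t [4.3 2.1 1.8] w [-0.06  0.02 -0.57]
```

```bash
python3 -m creep '[{"wx":0,"wy":0,"wz":-0.5,"tx":3,"ty":2,"tz":1,"gripper":0.2},{"wx":0,"wy":0,"wz":-0.5,"tx":3,"ty":2,"tz":1,"gripper":-0.3},{"wx":0,"wy":0,"wz":-0.5,"tx":3,"ty":2,"tz":1,"gripper":-1},{"wx":0,"wy":0,"wz":-0.5,"tx":3,"ty":2,"tz":1,"gripper":-1},{"wx":0,"wy":0,"wz":-0.5,"tx":3,"ty":2,"tz":1,"gripper":-1}]' 25; python3 -m creep '[{"wx":0,"wy":0,"wz":0,"tx":0,"ty":0,"tz":0,"gripper":-1},{"wx":0,"wy":0,"wz":0,"tx":0,"ty":0,"tz":0,"gripper":-1},{"wx":0,"wy":0,"wz":0,"tx":0,"ty":0,"tz":0,"gripper":-1},{"wx":0,"wy":0,"wz":0,"tx":0,"ty":0,"tz":0,"gripper":-1}]'
```

```text
time_s: 2.98
tool_pos: [0.5691, -0.224, 0.1875]
tool_rot: [179.9, 0.0, 88.5]
force: [0.0, -0.5, 0.0]
grip_width: 0.0614
grasp_force: 0.0
time_s: 3.32
tool_pos: [0.5687, -0.2238, 0.1868]
tool_rot: [-180.0, 0.0, 88.5]
force: [0.2, -1.3, -0.7]
grip_width: 0.0351
grasp_force: 0.0
```

```bash
python3 -m creep '[{"wx":0,"wy":0,"wz":0,"tx":0,"ty":0,"tz":0,"gripper":-1},{"wx":0,"wy":0,"wz":0,"tx":0,"ty":0,"tz":0,"gripper":-1},{"wx":0,"wy":0,"wz":0,"tx":0,"ty":0,"tz":0,"gripper":-1},{"wx":0,"wy":0,"wz":0,"tx":0,"ty":0,"tz":0,"gripper":-1},{"wx":0,"wy":0,"wz":0,"tx":0,"ty":0,"tz":0,"gripper":-1}]'; python3 -m creep '[{"wx":0,"wy":0,"wz":0,"tx":0,"ty":0,"tz":0,"gripper":-1},{"wx":0,"wy":0,"wz":0,"tx":0,"ty":0,"tz":-2,"gripper":-1},{"wx":0,"wy":0,"wz":0,"tx":0,"ty":0,"tz":-5,"gripper":-1},{"wx":0,"wy":0,"wz":0,"tx":0,"ty":0,"tz":-10,"gripper":-1},{"wx":0,"wy":0,"wz":0,"tx":0,"ty":0,"tz":-16,"gripper":-1}]'
```

```text
time_s: 3.73
tool_pos: [0.5687, -0.2238, 0.1867]
tool_rot: [-180.0, 0.0, 88.4]
force: [-1.1, -0.3, -0.9]
grip_width: 0.014
grasp_force: 25.0
time_s: 4.15
tool_pos: [0.5685, -0.2237, 0.2029]
tool_rot: [-180.0, -0.0, 88.5]
force: [-0.2, -0.5, -1.6]
grip_width: 0.0135
grasp_force: 25.0
```

```bash
python3 -m creep '[{"wx":0,"wy":0,"wz":0,"tx":0,"ty":0,"tz":-20,"gripper":-1},{"wx":0,"wy":0,"wz":0,"tx":0,"ty":0,"tz":-42,"gripper":-1},{"wx":0,"wy":0,"wz":1,"tx":-20,"ty":-16,"tz":-45,"gripper":-1},{"wx":0,"wy":0,"wz":2,"tx":-45,"ty":-34,"tz":-45,"gripper":-1},{"wx":0,"wy":0,"wz":3,"tx":-70,"ty":-53,"tz":-45,"gripper":-1}]'; python3 -c "
from h import *
tool([.43,-.395,.245],[180,0,85.5])"
```

```text
time_s: 4.57
tool_pos: [0.5143, -0.2923, 0.2493]
tool_rot: [179.9, 0.1, 85.6]
force: [0.2, -1.2, -1.5]
grip_width: 0.0137
grasp_force: 25.0
t [-108.9  -76.2    4.3] w [0.13 0.06 0.06]
```

```bash
python3 -m creep '[{"wx":0,"wy":0,"wz":0,"tx":-28,"ty":-20,"tz":0,"gripper":-1},{"wx":0,"wy":0,"wz":0,"tx":-56,"ty":-40,"tz":0,"gripper":-1},{"wx":0,"wy":0,"wz":0,"tx":-84,"ty":-60,"tz":10,"gripper":-1},{"wx":0,"wy":0,"wz":0,"tx":-106,"ty":-74,"tz":30,"gripper":-1},{"wx":0,"wy":0,"wz":0,"tx":-106,"ty":-74,"tz":55,"gripper":-1}]'; python3 -c "
from h import *
tool([.43,-.395,.014],[180,0,85.5])"
```

```text
time_s: 4.98
tool_pos: [0.427, -0.4002, 0.1946]
tool_rot: [180.0, 0.4, 84.9]
force: [-0.0, -1.4, -2.5]
grip_width: 0.0141
grasp_force: 25.0
t [  6.8   2.3 180.5] w [ 0.05  0.42 -0.65]
```

```bash
python3 -m creep '[{"wx":0,"wy":0,"wz":0,"tx":0,"ty":0,"tz":30,"gripper":-1},{"wx":0,"wy":0,"wz":0,"tx":2,"ty":0,"tz":60,"gripper":-1},{"wx":0,"wy":0,"wz":0,"tx":4,"ty":1,"tz":90,"gripper":-1},{"wx":0,"wy":0,"wz":0,"tx":4,"ty":1,"tz":115,"gripper":-1},{"wx":0,"wy":0,"wz":0,"tx":4,"ty":1,"tz":130,"gripper":-1}]'; python3 -c "
from h import *
tool([.43,-.395,.0125],[180,0,85.5])"
```

```text
time_s: 5.4
tool_pos: [0.4319, -0.3871, 0.0602]
tool_rot: [-179.8, -0.1, 85.5]
force: [-0.1, 0.6, -2.1]
grip_width: 0.0138
grasp_force: 25.0
t [-8.2 -1.1 47.7] w [-0.15 -0.13 -0.03]
```

```bash
python3 -m creep '[{"wx":0,"wy":0,"wz":0,"tx":-3,"ty":0,"tz":14,"gripper":-1},{"wx":0,"wy":0,"wz":0,"tx":-5,"ty":0,"tz":26,"gripper":-1},{"wx":0,"wy":0,"wz":0,"tx":-5,"ty":0,"tz":36,"gripper":-1},{"wx":0,"wy":0,"wz":0,"tx":-5,"ty":0,"tz":41,"gripper":-1},{"wx":0,"wy":0,"wz":0,"tx":-5,"ty":0,"tz":44,"gripper":-1}]'; python3 -m creep '[{"wx":0,"wy":0,"wz":0,"tx":0,"ty":0,"tz":1,"gripper":-1},{"wx":0,"wy":0,"wz":0,"tx":0,"ty":0,"tz":2,"gripper":-1},{"wx":0,"wy":0,"wz":0,"tx":0,"ty":0,"tz":2,"gripper":-1}]'
```

```text
time_s: 5.82
tool_pos: [0.4327, -0.3933, 0.0185]
tool_rot: [-180.0, -0.0, 85.4]
force: [0.3, 0.4, -1.5]
grip_width: 0.0139
grasp_force: 25.0
time_s: 6.07
tool_pos: [0.4331, -0.3935, 0.0174]
tool_rot: [179.9, 0.0, 85.5]
force: [-0.4, -0.0, -1.8]
grip_width: 0.0138
grasp_force: 25.0
```

```bash
python3 -m creep '[{"wx":0,"wy":0,"wz":0,"tx":0,"ty":0,"tz":1.5,"gripper":-1},{"wx":0,"wy":0,"wz":0,"tx":0,"ty":0,"tz":3,"gripper":-1},{"wx":0,"wy":0,"wz":0,"tx":0,"ty":0,"tz":4,"gripper":-1},{"wx":0,"wy":0,"wz":0,"tx":0,"ty":0,"tz":5,"gripper":-1},{"wx":0,"wy":0,"wz":0,"tx":0,"ty":0,"tz":5,"gripper":-1}]'
```

```text
time_s: 6.48
tool_pos: [0.4327, -0.3933, 0.0118]
tool_rot: [180.0, 0.0, 85.5]
force: [-0.0, 0.5, -2.3]
grip_width: 0.0135
grasp_force: 25.0
```

```bash
python3 -m creep '[{"wx":0,"wy":0,"wz":0,"tx":0,"ty":0,"tz":1,"gripper":-1},{"wx":0,"wy":0,"wz":0,"tx":0,"ty":0,"tz":2,"gripper":-1},{"wx":0,"wy":0,"wz":0,"tx":0,"ty":0,"tz":2,"gripper":-1},{"wx":0,"wy":0,"wz":0,"tx":0,"ty":0,"tz":2,"gripper":-1}]'
```

```text
time_s: 6.82
tool_pos: [0.4327, -0.3934, 0.0117]
tool_rot: [-180.0, 0.0, 85.4]
force: [-3.9, 3.5, 11.5]
grip_width: 0.0139
grasp_force: 25.0
```

Touching down (+11 N). Release slowly, then rise.

```bash
python3 -m creep '[{"wx":0,"wy":0,"wz":0,"tx":0,"ty":0,"tz":-1,"gripper":-0.6},{"wx":0,"wy":0,"wz":0,"tx":0,"ty":0,"tz":-1,"gripper":-0.4},{"wx":0,"wy":0,"wz":0,"tx":0,"ty":0,"tz":-1,"gripper":-0.2},{"wx":0,"wy":0,"wz":0,"tx":0,"ty":0,"tz":-1,"gripper":0},{"wx":0,"wy":0,"wz":0,"tx":0,"ty":0,"tz":-1,"gripper":0}]'; python3 -m creep '[{"wx":0,"wy":0,"wz":0,"tx":0,"ty":0,"tz":-20,"gripper":0},{"wx":0,"wy":0,"wz":0,"tx":0,"ty":0,"tz":-55,"gripper":0},{"wx":0,"wy":0,"wz":0,"tx":0,"ty":0,"tz":-95,"gripper":0},{"wx":0,"wy":0,"wz":0,"tx":0,"ty":0,"tz":-135,"gripper":0},{"wx":0,"wy":0,"wz":0,"tx":0,"ty":0,"tz":-175,"gripper":0}]'; python3 - <<'E'
from h import *
p,W=cloud("top"); cv2.imwrite("pics/top1.png",p[150:480,200:640,::-1])
p,W=cloud("side"); cv2.imwrite("pics/side1.png",cv2.resize(p[150:330,290:530,::-1],None,fx=3,fy=3))
for c in("top","side"):
    for q in ("axle","wheel","cover"):
        print(q,[(np.round(r["point"],3).tolist(),round(r["confidence"],2)) for r in nets.place_of(q,c)[:2]])
E
```

```text
time_s: 7.23
tool_pos: [0.4326, -0.3932, 0.0106]
tool_rot: [-180.0, -0.0, 85.5]
force: [0.5, 0.4, 0.4]
grip_width: 0.0364
grasp_force: 0.0
time_s: 7.65
tool_pos: [0.4324, -0.3929, 0.1873]
tool_rot: [-180.0, -0.0, 85.5]
force: [0.8, -1.6, -0.4]
grip_width: 0.0432
grasp_force: 0.0
axle [([0.566, -0.224, 0.104], 0.72)]
wheel [([0.565, -0.223, 0.1], 0.75)]
cover [([0.433, -0.394, -0.004], 0.68)]
axle [([0.57, -0.223, 0.103], 0.88), ([0.567, -0.223, -0.003], 0.35)]
wheel [([0.57, -0.226, 0.101], 0.97)]
cover [([0.43, -0.392, 0.004], 0.73)]
```

View pics/side1.png

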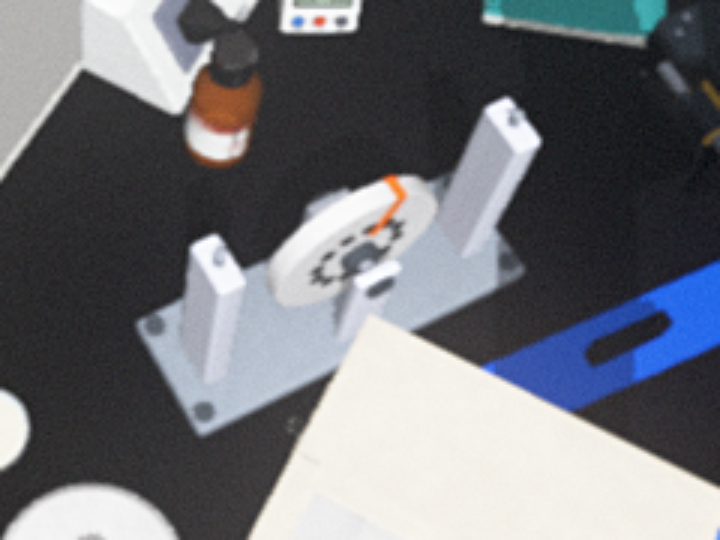

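View pics/top1.png

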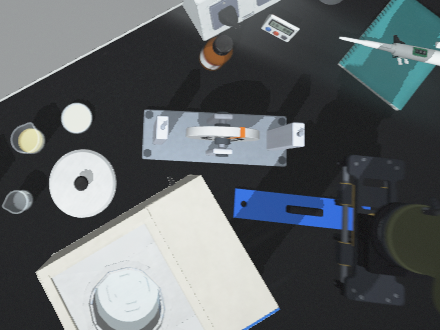

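Cover lies flat, clear of stand (top crop: 235..355, 190..230). The wheel is now free, with the orange stripe to the right of the top (side crop at 390, 190).

```bash
cat >> h.py <<'E'
C=np.array([.568,-.224,.100]); yw=np.radians(-91.64)
U=np.array([np.cos(yw),np.sin(yw),0]); V=np.array([-U[1],U[0],0]); Z=np.array([0,0,1.])
def pose(a,r):
    a=np.radians(a); e=np.sin(a)*U+np.cos(a)*Z; z=-e
    return C+r*e, Ro.from_matrix(np.stack([np.cross(V,z),V,z],1))
def go(p0,targets):
    """rows from pose p0=(pos,R) to each (a,r)"""
    for a,r in targets:
        p,R=pose(a,r)
        print((a,r),"t",p0[1].inv().apply((p-p0[0])*1000).round(1),"w",(p0[1].inv()*R).as_rotvec(degrees=True).round(2))
def here():
    o=get_obs(); return np.array(o["tool_pos"]),Ro.from_euler("xyz",o["tool_rot"],degrees=True)
def stripe(show=True):
    for c in ("side","top"):
        p,W=cloud(c); q=p.astype(int); D=W-C
        m=(q[...,0]>150)&(q[...,0]-q[...,2]>90)&(q[...,0]-q[...,1]>50)&(np.linalg.norm(D,axis=-1)<.075)
        x=D[m]@U; y=D[m]@V; z=D[m][:,2]; r=np.hypot(x,z); a=np.degrees(np.arctan2(x,z)); k=r>.03
        print(c,k.sum(),"angle med/mean",np.median(a[k]).round(2) if k.any() else None,a[k].mean().round(2) if k.any() else None,"rim",np.median(a[r>.058]).round(2) if (r>.058).any() else None,"rmax",r.max().round(3) if len(r) else None,"y",np.round([y.min(),y.max()],3) if len(y) else None)
E
python3 - <<'E'
from h import *
stripe()
o=here(); print(o[0]); go(o,[(-20,.17),(-25,.042)])
print("world frame shift at arrival:"); go(pose(-25,.17),[(-25,.042)])
E
```

```text
side 54 angle med/mean 20.5 20.9 rim 20.33 rmax 0.067 y [-0.008  0.009]
top 52 angle med/mean 20.7 20.56 rim 21.45 rmax 0.069 y [-0.008  0.009]
[ 0.432  -0.3927  0.1841]
(-20, 0.17) t [237.1 119.1 -75.5] w [ -0.63 -20.11  -2.86]
(-25, 0.042) t [196.5 121.4  46.1] w [ -0.75 -25.11  -2.83]
world frame shift at arrival:
(-25, 0.042) t [ -0.  -0. 128.] w [0. 0. 0.]
```

```bash
python3 -m creep '[{"wx":0,"wy":0,"wz":0,"tx":0,"ty":0,"tz":-40,"gripper":0},{"wx":0,"wy":0,"wz":-1,"tx":10,"ty":5,"tz":-75,"gripper":0},{"wx":0,"wy":-6,"wz":-2,"tx":45,"ty":22,"tz":-82,"gripper":0},{"wx":0,"wy":-12,"wz":-2.8,"tx":80,"ty":40,"tz":-82,"gripper":0},{"wx":0,"wy":-16,"wz":-2.8,"tx":116,"ty":58,"tz":-82,"gripper":0}]'; python3 -c "
from h import *
go(here(),[(-25,.17),(-25,.1)])"
```

```text
time_s: 8.57
tool_pos: [0.501, -0.2804, 0.2693]
tool_rot: [-179.8, 16.3, 88.3]
force: [1.0, 1.3, -0.7]
grip_width: 0.0439
grasp_force: 0.0
(-25, 0.17) t [129.3  65.1 -22.2] w [-0.18 -8.7  -0.07]
(-25, 0.1) t [118.7  65.3  47. ] w [-0.18 -8.7  -0.07]
```

```bash
python3 -m creep '[{"wx":0,"wy":-3,"wz":0,"tx":34,"ty":17,"tz":-8,"gripper":0},{"wx":0,"wy":-6,"wz":0,"tx":68,"ty":34,"tz":-16,"gripper":0},{"wx":0,"wy":-8,"wz":0,"tx":100,"ty":50,"tz":-20,"gripper":0},{"wx":0,"wy":-8.5,"wz":0,"tx":122,"ty":61,"tz":-20,"gripper":0},{"wx":0,"wy":-8.5,"wz":0,"tx":122,"ty":61,"tz":-20,"gripper":0}]'; python3 -m creep '[{"wx":0,"wy":0,"wz":0,"tx":0,"ty":0,"tz":0,"gripper":0}]'; python3 -c "
from h import *
go(here(),[(-25,.17),(-25,.1),(-25,.042)])"
```

```text
time_s: 8.98
tool_pos: [0.5664, -0.1527, 0.2501]
tool_rot: [-179.4, 24.2, 89.2]
force: [0.8, 0.2, -1.0]
grip_width: 0.0433
grasp_force: 0.0
time_s: 9.07
tool_pos: [0.5647, -0.159, 0.2514]
tool_rot: [-179.4, 24.4, 88.7]
force: [0.4, -1.6, 0.7]
grip_width: 0.0437
grasp_force: 0.0
(-25, 0.17) t [ 5.2  5.2 -5.4] w [-0.44 -0.58  0.33]
(-25, 0.1) t [ 4.5  5.7 64.6] w [-0.44 -0.58  0.33]
(-25, 0.042) t [  3.9   6.2 122.6] w [-0.44 -0.58  0.33]
```

```bash
python3 -m creep '[{"wx":-0.4,"wy":-0.6,"wz":0.3,"tx":5,"ty":5.5,"tz":25,"gripper":0},{"wx":-0.4,"wy":-0.6,"wz":0.3,"tx":5,"ty":5.5,"tz":45,"gripper":0},{"wx":-0.4,"wy":-0.6,"wz":0.3,"tx":5,"ty":5.5,"tz":60,"gripper":0},{"wx":-0.4,"wy":-0.6,"wz":0.3,"tx":5,"ty":5.5,"tz":65,"gripper":0},{"wx":-0.4,"wy":-0.6,"wz":0.3,"tx":5,"ty":5.5,"tz":65,"gripper":0}]'; python3 -c "
from h import *
go(here(),[(-25,.042)])"
```

```text
time_s: 9.48
tool_pos: [0.5669, -0.1866, 0.1903]
tool_rot: [-179.9, 25.1, 87.9]
force: [-0.5, -0.7, 0.7]
grip_width: 0.0434
grasp_force: 0.0
(-25, 0.042) t [ 4.5  2.4 55.6] w [-0.28  0.12 -0.41]
```

```bash
python3 -m creep '[{"wx":-0.2,"wy":0,"wz":-0.4,"tx":4,"ty":2.4,"tz":20,"gripper":0},{"wx":-0.2,"wy":0,"wz":-0.4,"tx":4,"ty":2.4,"tz":40,"gripper":0},{"wx":-0.2,"wy":0,"wz":-0.4,"tx":4,"ty":2.4,"tz":52,"gripper":0},{"wx":-0.2,"wy":0,"wz":-0.4,"tx":4,"ty":2.4,"tz":55,"gripper":0},{"wx":-0.2,"wy":0,"wz":-0.4,"tx":4,"ty":2.4,"tz":55,"gripper":-0.4}]'; python3 -m creep '[{"wx":0,"wy":0,"wz":0,"tx":0,"ty":0,"tz":0,"gripper":-1},{"wx":0,"wy":0,"wz":0,"tx":0,"ty":0,"tz":0,"gripper":-1},{"wx":0,"wy":0,"wz":0,"tx":0,"ty":0,"tz":0,"gripper":-1},{"wx":0,"wy":0,"wz":0,"tx":0,"ty":0,"tz":0,"gripper":-1},{"wx":0,"wy":0,"wz":0,"tx":0,"ty":0,"tz":0,"gripper":-1}]' 15;  python3 -c "
from h import *
print(get_obs()['joint_velocities'],get_obs()['qpos'])
go(here(),[(-25,.042)])
go(pose(-25,.042),[(-20,.042),(-15,.042),(-10,.042),(-5,.042),(0,.042)])"
```

```text
time_s: 9.9
tool_pos: [0.5701, -0.2045, 0.1402]
tool_rot: [179.9, 25.1, 88.4]
force: [0.3, -0.1, -0.5]
grip_width: 0.0411
grasp_force: 0.0
time_s: 10.32
tool_pos: [0.5698, -0.2033, 0.141]
tool_rot: [180.0, 25.1, 88.5]
force: [-4.5, 1.7, 5.3]
grip_width: 0.0159
grasp_force: 15.0
[ 0.005   0.0504 -0.0264  0.1016  0.1346  0.104  -0.0364] [ 32.2339  17.7217 -35.277  101.0217  37.6895  70.5895 -18.2785]
(-25, 0.042) t [-1.4 -1.2  3.9] w [0.09 0.13 0.13]
(-20, 0.042) t [-3.7  0.   0.2] w [ 0.  5. -0.]
(-15, 0.042) t [-7.3 -0.   0.6] w [ 0. 10.  0.]
(-10, 0.042) t [-10.9   0.    1.4] w [ 0. 15. -0.]
(-5, 0.042) t [-14.4   0.    2.5] w [ 0. 20. -0.]
(0, 0.042) t [-17.7   0.    3.9] w [ 0. 25.  0.]
```

```bash
for k in 1; do python3 -m creep '[{"wx":0,"wy":5,"wz":0,"tx":-4,"ty":0,"tz":0.2,"gripper":-1},{"wx":0,"wy":10,"wz":0,"tx":-7.8,"ty":0,"tz":0.7,"gripper":-1},{"wx":0,"wy":15,"wz":0,"tx":-11.6,"ty":0,"tz":1.5,"gripper":-1},{"wx":0,"wy":20,"wz":0,"tx":-15.4,"ty":0,"tz":2.7,"gripper":-1},{"wx":0,"wy":25,"wz":0,"tx":-19,"ty":0,"tz":4.2,"gripper":-1}]'; done; python3 -c "
from h import *
go(here(),[(0,.045)]);stripe()"
```

```text
time_s: 10.73
tool_pos: [0.5694, -0.2203, 0.146]
tool_rot: [180.0, -0.2, 88.7]
force: [-6.5, 4.7, 1.7]
grip_width: 0.016
grasp_force: 15.0
(0, 0.045) t [-3.7 -1.3  1. ] w [ 0.03 -0.25  0.31]
side 0 angle med/mean None None rim None rmax None y None
top 0 angle med/mean None None rim None rmax None y None
```

```bash
python3 -m creep '[{"wx":0,"wy":5,"wz":0,"tx":-4.5,"ty":-0.5,"tz":0.2,"gripper":-1},{"wx":0,"wy":10,"wz":0,"tx":-8.3,"ty":-1,"tz":0.7,"gripper":-1},{"wx":0,"wy":15,"wz":0,"tx":-12.2,"ty":-1,"tz":1.5,"gripper":-1},{"wx":0,"wy":20,"wz":0,"tx":-16,"ty":-1,"tz":2.7,"gripper":-1},{"wx":0,"wy":26,"wz":0,"tx":-20,"ty":-1,"tz":4.2,"gripper":-1}]';  python3 -m creep '[{"wx":0,"wy":0,"wz":0,"tx":0,"ty":0,"tz":0,"gripper":-1},{"wx":0,"wy":0,"wz":0,"tx":0,"ty":0,"tz":0,"gripper":-1}]'; python3 -c "
from h import *
go(here(),[(25,.045)]);stripe()
p,W=cloud('side'); cv2.imwrite('pics/side2.png',cv2.resize(p[150:330,290:530,::-1],None,fx=3,fy=3))"
```

```text
time_s: 11.25
tool_pos: [0.5687, -0.2413, 0.1423]
tool_rot: [179.8, -26.1, 88.8]
force: [-1.7, 4.1, -3.4]
grip_width: 0.0156
grasp_force: 15.0
time_s: 11.42
tool_pos: [0.5686, -0.2465, 0.139]
tool_rot: [179.9, -25.8, 88.3]
force: [-0.4, -2.9, 1.1]
grip_width: 0.0157
grasp_force: 15.0
(25, 0.045) t [ 3.9 -1.2 -0.1] w [ 0.15 -0.82 -0.02]
side 26 angle med/mean 73.31 70.53 rim 73.97 rmax 0.064 y [-0.016 -0.006]
top 0 angle med/mean None None rim None rmax None y None
```

```bash
python3 -m creep '[{"wx":0,"wy":0,"wz":0,"tx":0,"ty":0,"tz":0,"gripper":0},{"wx":0,"wy":0,"wz":0,"tx":0,"ty":0,"tz":0,"gripper":0},{"wx":0,"wy":0,"wz":0,"tx":0,"ty":0,"tz":0,"gripper":0},{"wx":0,"wy":0,"wz":0,"tx":0,"ty":0,"tz":0,"gripper":0},{"wx":0,"wy":0,"wz":0,"tx":0,"ty":0,"tz":0,"gripper":0}]'; python3 -m creep '[{"wx":0,"wy":0,"wz":0,"tx":0,"ty":0,"tz":-20,"gripper":0},{"wx":0,"wy":0,"wz":0,"tx":0,"ty":0,"tz":-55,"gripper":0},{"wx":0,"wy":0,"wz":0,"tx":0,"ty":0,"tz":-90,"gripper":0},{"wx":0,"wy":0,"wz":0,"tx":0,"ty":0,"tz":-125,"gripper":0},{"wx":0,"wy":0,"wz":0,"tx":0,"ty":0,"tz":-160,"gripper":0}]';python3 -c "
from h import *
stripe()"; for k in 1 2 3; do python3 -m creep '[{"wx":0,"wy":0,"wz":0,"tx":0,"ty":0,"tz":0,"gripper":0},{"wx":0,"wy":0,"wz":0,"tx":0,"ty":0,"tz":0,"gripper":0},{"wx":0,"wy":0,"wz":0,"tx":0,"ty":0,"tz":0,"gripper":0},{"wx":0,"wy":0,"wz":0,"tx":0,"ty":0,"tz":0,"gripper":0},{"wx":0,"wy":0,"wz":0,"tx":0,"ty":0,"tz":0,"gripper":0}]' | head -1; done;python3 -c "
from h import *
stripe()"
```

```text
time_s: 11.98
tool_pos: [0.5686, -0.2418, 0.1405]
tool_rot: [179.9, -25.9, 88.7]
force: [-0.0, -0.3, -0.4]
grip_width: 0.04
grasp_force: 0.0
time_s: 12.4
tool_pos: [0.5662, -0.3128, 0.2858]
tool_rot: [179.9, -25.9, 88.6]
force: [0.6, -0.0, 0.6]
grip_width: 0.0435
grasp_force: 0.0
side 38 angle med/mean 50.76 50.61 rim 50.79 rmax 0.067 y [-0.009  0.008]
top 28 angle med/mean 51.06 52.13 rim 51.06 rmax 0.067 y [-0.008  0.008]
time_s: 12.92
time_s: 13.33
time_s: 13.75
side 38 angle med/mean 48.79 49.13 rim 48.72 rmax 0.068 y [-0.009  0.007]
top 21 angle med/mean 49.3 49.79 rim 49.3 rmax 0.067 y [-0.008  0.008]
```

```bash
python3 -c "
from h import *
stripe();go(here(),[(25,.045)])"; python3 -m creep '[{"wx":0,"wy":0,"wz":0,"tx":0,"ty":0,"tz":35,"gripper":0},{"wx":0,"wy":0,"wz":0,"tx":0,"ty":0,"tz":70,"gripper":0},{"wx":0,"wy":0,"wz":0,"tx":0,"ty":0,"tz":95,"gripper":0},{"wx":0,"wy":0,"wz":0,"tx":0,"ty":0,"tz":105,"gripper":0},{"wx":0,"wy":0,"wz":0,"tx":0,"ty":0,"tz":105,"gripper":0}]'; python3 -c "
from h import *
go(here(),[(25,.045)])"
```

```text
side 39 angle med/mean 49.0 49.46 rim 49.01 rmax 0.068 y [-0.008  0.008]
top 21 angle med/mean 50.07 49.88 rim 50.07 rmax 0.067 y [-0.008  0.008]
(25, 0.045) t [ -0.2  -1.1 159.4] w [ 0.01 -0.9   0.23]
time_s: 14.37
tool_pos: [0.5668, -0.2649, 0.1878]
tool_rot: [-179.9, -26.0, 88.6]
force: [0.4, -1.0, -1.0]
grip_width: 0.0436
grasp_force: 0.0
(25, 0.045) t [-0.9  0.3 51.8] w [-0.22 -1.05  0.24]
```

```bash
python3 -m creep '[{"wx":0,"wy":0,"wz":0,"tx":0,"ty":0,"tz":20,"gripper":0},{"wx":0,"wy":0,"wz":0,"tx":0,"ty":0,"tz":38,"gripper":0},{"wx":0,"wy":0,"wz":0,"tx":-0.5,"ty":0,"tz":49,"gripper":0},{"wx":0,"wy":0,"wz":0,"tx":-0.5,"ty":0,"tz":52,"gripper":0},{"wx":0,"wy":0,"wz":0,"tx":-0.5,"ty":0,"tz":52,"gripper":-0.4}]';python3 -m creep '[{"wx":0,"wy":0,"wz":0,"tx":0,"ty":0,"tz":0,"gripper":-1},{"wx":0,"wy":0,"wz":0,"tx":0,"ty":0,"tz":0,"gripper":-1},{"wx":0,"wy":0,"wz":0,"tx":0,"ty":0,"tz":0,"gripper":-1},{"wx":0,"wy":0,"wz":0,"tx":0,"ty":0,"tz":0,"gripper":-1},{"wx":0,"wy":0,"wz":0,"tx":0,"ty":0,"tz":0,"gripper":-1}]' 15; python3 -c "
from h import *
go(here(),[(25,.045)])"
```

```text
time_s: 14.78
tool_pos: [0.5687, -0.2448, 0.1432]
tool_rot: [179.9, -25.9, 88.6]
force: [0.8, -0.4, -0.6]
grip_width: 0.0409
grasp_force: 0.0
time_s: 15.2
tool_pos: [0.5686, -0.2449, 0.1434]
tool_rot: [179.9, -25.9, 88.6]
force: [-0.6, 0.2, 1.5]
grip_width: 0.0158
grasp_force: 15.0
(25, 0.045) t [ 0.6 -1.2  3.2] w [ 0.05 -0.87  0.21]
```

Now counter-clockwise.

```bash
python3 -m creep '[{"wx":0,"wy":-5,"wz":0,"tx":4.1,"ty":0,"tz":0.2,"gripper":-1},{"wx":0,"wy":-10,"wz":0,"tx":8.2,"ty":0,"tz":0.7,"gripper":-1},{"wx":0,"wy":-15,"wz":0,"tx":12.2,"ty":0,"tz":1.6,"gripper":-1},{"wx":0,"wy":-20,"wz":0,"tx":16.1,"ty":0,"tz":2.8,"gripper":-1},{"wx":0,"wy":-25,"wz":0,"tx":19.9,"ty":0,"tz":4.4,"gripper":-1}]'; python3 -m creep '[{"wx":0,"wy":-5,"wz":0,"tx":4.1,"ty":0,"tz":0.2,"gripper":-1},{"wx":0,"wy":-10,"wz":0,"tx":8.2,"ty":0,"tz":0.7,"gripper":-1},{"wx":0,"wy":-15,"wz":0,"tx":12.2,"ty":0,"tz":1.6,"gripper":-1},{"wx":0,"wy":-20,"wz":0,"tx":16.1,"ty":0,"tz":2.8,"gripper":-1},{"wx":0,"wy":-25,"wz":0,"tx":19.9,"ty":0,"tz":4.4,"gripper":-1}]'; python3 -m creep '[{"wx":0,"wy":0,"wz":0,"tx":0,"ty":0,"tz":0,"gripper":-1},{"wx":0,"wy":0,"wz":0,"tx":0,"ty":0,"tz":0,"gripper":-1}]';  python3 -c "
from h import *
go(here(),[(-25,.045)]);stripe()"
```

```text
time_s: 15.62
tool_pos: [0.5691, -0.2265, 0.1478]
tool_rot: [179.8, -0.5, 88.5]
force: [2.2, -2.7, -9.8]
grip_width: 0.0158
grasp_force: 15.0
time_s: 16.03
tool_pos: [0.5697, -0.2063, 0.1443]
tool_rot: [179.7, 24.5, 88.4]
force: [0.4, -6.4, -7.5]
grip_width: 0.0158
grasp_force: 15.0
time_s: 16.2
tool_pos: [0.5698, -0.2022, 0.1428]
tool_rot: [179.9, 23.9, 88.7]
force: [1.1, 2.4, -0.5]
grip_width: 0.0158
grasp_force: 15.0
(-25, 0.045) t [-1.8 -1.2  3. ] w [ 0.22 -1.1   0.32]
side 0 angle med/mean None None rim None rmax None y None
top 50 angle med/mean 0.19 0.32 rim 0.19 rmax 0.07 y [-0.008  0.009]
```

Stripe at 0°, i.e. turned about 49°. Release.

```bash
python3 -m creep '[{"wx":0,"wy":0,"wz":0,"tx":0,"ty":0,"tz":0,"gripper":0},{"wx":0,"wy":0,"wz":0,"tx":0,"ty":0,"tz":0,"gripper":0},{"wx":0,"wy":0,"wz":0,"tx":0,"ty":0,"tz":0,"gripper":0},{"wx":0,"wy":0,"wz":0,"tx":0,"ty":0,"tz":0,"gripper":0},{"wx":0,"wy":0,"wz":0,"tx":0,"ty":0,"tz":0,"gripper":0}]'; python3 -m creep '[{"wx":0,"wy":0,"wz":0,"tx":0,"ty":0,"tz":-20,"gripper":0},{"wx":0,"wy":0,"wz":0,"tx":0,"ty":0,"tz":-55,"gripper":0},{"wx":0,"wy":0,"wz":0,"tx":0,"ty":0,"tz":-90,"gripper":0},{"wx":0,"wy":0,"wz":0,"tx":0,"ty":0,"tz":-125,"gripper":0},{"wx":0,"wy":0,"wz":0,"tx":0,"ty":0,"tz":-140,"gripper":0}]';for k in 1 2 3 4 5; do python3 -m creep '[{"wx":0,"wy":0,"wz":0,"tx":0,"ty":0,"tz":0,"gripper":0},{"wx":0,"wy":0,"wz":0,"tx":0,"ty":0,"tz":0,"gripper":0},{"wx":0,"wy":0,"wz":0,"tx":0,"ty":0,"tz":0,"gripper":0},{"wx":0,"wy":0,"wz":0,"tx":0,"ty":0,"tz":0,"gripper":0},{"wx":0,"wy":0,"wz":0,"tx":0,"ty":0,"tz":0,"gripper":0}]' | head -1; done;python3 -c "
from h import *
stripe();go(here(),[(-25,.1)])
stripe()"
```

```text
time_s: 16.72
tool_pos: [0.5694, -0.2055, 0.1436]
tool_rot: [179.9, 24.1, 88.4]
force: [0.4, 0.1, 0.6]
grip_width: 0.0398
grasp_force: 0.0
time_s: 17.13
tool_pos: [0.5726, -0.145, 0.2762]
tool_rot: [179.5, 24.1, 88.5]
force: [1.0, 0.5, -0.4]
grip_width: 0.0436
grasp_force: 0.0
time_s: 17.55
time_s: 17.97
time_s: 18.38
time_s: 18.8
time_s: 19.22
side 0 angle med/mean None None rim None rmax None y None
top 40 angle med/mean 20.99 21.0 rim 20.99 rmax 0.068 y [-0.007  0.009]
(-25, 0.1) t [ 1.6 -0.8 87.6] w [ 0.18 -0.9   0.13]
side 0 angle med/mean None None rim None rmax None y None
top 39 angle med/mean 21.2 20.91 rim 21.2 rmax 0.068 y [-0.007  0.009]
```

```bash
python3 -m creep '[{"wx":0,"wy":0,"wz":0,"tx":0,"ty":0,"tz":35,"gripper":0},{"wx":0,"wy":0,"wz":0,"tx":0,"ty":0,"tz":70,"gripper":0},{"wx":0,"wy":0,"wz":0,"tx":0,"ty":0,"tz":86,"gripper":0},{"wx":0,"wy":0,"wz":0,"tx":0,"ty":0,"tz":90,"gripper":0},{"wx":0,"wy":0,"wz":0,"tx":0,"ty":0,"tz":90,"gripper":0}]';  python3 -m creep '[{"wx":0,"wy":0,"wz":0,"tx":0,"ty":0,"tz":20,"gripper":0},{"wx":0,"wy":0,"wz":0,"tx":0,"ty":-0.5,"tz":38,"gripper":0},{"wx":0,"wy":0,"wz":0,"tx":0,"ty":-1,"tz":47,"gripper":0},{"wx":0,"wy":0,"wz":0,"tx":0,"ty":-1,"tz":51,"gripper":0},{"wx":0,"wy":0,"wz":0,"tx":0,"ty":-1,"tz":51,"gripper":-0.4}]';python3 -m creep '[{"wx":0,"wy":0,"wz":0,"tx":0,"ty":0,"tz":0,"gripper":-1},{"wx":0,"wy":0,"wz":0,"tx":0,"ty":0,"tz":0,"gripper":-1},{"wx":0,"wy":0,"wz":0,"tx":0,"ty":0,"tz":0,"gripper":-1},{"wx":0,"wy":0,"wz":0,"tx":0,"ty":0,"tz":0,"gripper":-1},{"wx":0,"wy":0,"wz":0,"tx":0,"ty":0,"tz":0,"gripper":-1}]' 15; python3 -c "
from h import *
go(here(),[(-25,.045)]);stripe()"
```

```text
time_s: 19.83
tool_pos: [0.5691, -0.1848, 0.1879]
tool_rot: [-180.0, 24.1, 88.5]
force: [0.7, -0.4, -0.1]
grip_width: 0.0437
grasp_force: 0.0
time_s: 20.25
tool_pos: [0.5688, -0.2049, 0.1429]
tool_rot: [179.9, 24.1, 88.5]
force: [0.1, 0.9, 1.5]
grip_width: 0.0412
grasp_force: 0.0
time_s: 20.67
tool_pos: [0.5698, -0.2047, 0.1433]
tool_rot: [179.7, 24.1, 88.5]
force: [2.6, -0.4, -0.1]
grip_width: 0.016
grasp_force: 15.0
(-25, 0.045) t [ 0.8 -1.2  2.5] w [ 0.35 -0.9   0.12]
side 0 angle med/mean None None rim None rmax None y None
top 45 angle med/mean 20.44 20.81 rim 20.72 rmax 0.069 y [-0.008  0.008]
```

```bash
python3 -m creep '[{"wx":0,"wy":4,"wz":0,"tx":-3.3,"ty":0,"tz":0.1,"gripper":-1},{"wx":0,"wy":8,"wz":0,"tx":-6.6,"ty":0,"tz":0.5,"gripper":-1},{"wx":0,"wy":12,"wz":0,"tx":-9.8,"ty":0,"tz":1,"gripper":-1},{"wx":0,"wy":14.3,"wz":0,"tx":-11.6,"ty":0,"tz":1.5,"gripper":-1},{"wx":0,"wy":14.3,"wz":0,"tx":-11.6,"ty":0,"tz":1.5,"gripper":-1}]'; python3 -m creep '[{"wx":0,"wy":0,"wz":0,"tx":0,"ty":0,"tz":0,"gripper":-1},{"wx":0,"wy":0,"wz":0,"tx":0,"ty":0,"tz":0,"gripper":-1},{"wx":0,"wy":0,"wz":0,"tx":0,"ty":0,"tz":0,"gripper":-1},{"wx":0,"wy":0,"wz":0,"tx":0,"ty":0,"tz":0,"gripper":-1},{"wx":0,"wy":0,"wz":0,"tx":0,"ty":0,"tz":0,"gripper":-1}]';  python3 -c "
from h import *
go(here(),[(-11,.045)]);stripe()
p,W=cloud('top'); cv2.imwrite('pics/top3.png',p[150:480,200:640,::-1])"
```

```text
time_s: 21.18
tool_pos: [0.5694, -0.2185, 0.1472]
tool_rot: [179.7, 9.7, 88.3]
force: [3.1, 0.9, 3.4]
grip_width: 0.0161
grasp_force: 15.0
time_s: 21.6
tool_pos: [0.5694, -0.2166, 0.1469]
tool_rot: [179.7, 10.0, 88.6]
force: [5.6, -3.3, 2.5]
grip_width: 0.0159
grasp_force: 15.0
(-11, 0.045) t [ 1.6 -1.2  2.5] w [ 0.31 -0.99  0.25]
side 0 angle med/mean None None rim None rmax None y None
top 0 angle med/mean None None rim None rmax None y None
```

View pics/top3.png

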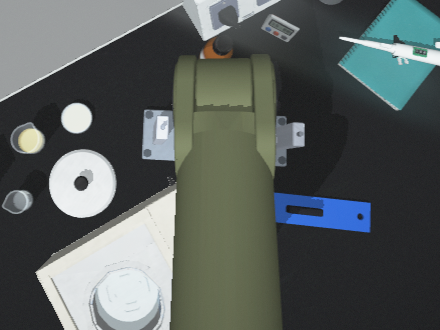

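```bash
python3 -c "
from h import *
p,W=cloud('side'); cv2.imwrite('pics/side3.png',cv2.resize(p[150:330,290:530,::-1],None,fx=3,fy=3))
o=get_obs(); p=np.array(o['tool_pos'])-C; print(o['tool_pos'],np.degrees(np.arctan2(p@U,p[2])),o['grasp_force'],o['joint_velocities'])"
```

```text
[ 0.5694 -0.2166  0.1468] -9.061608657464438 15.004883408546448 [-0.0816  0.0411 -0.0423  0.0755 -0.0392  0.0109  0.0336]
```

View pics/side3.png

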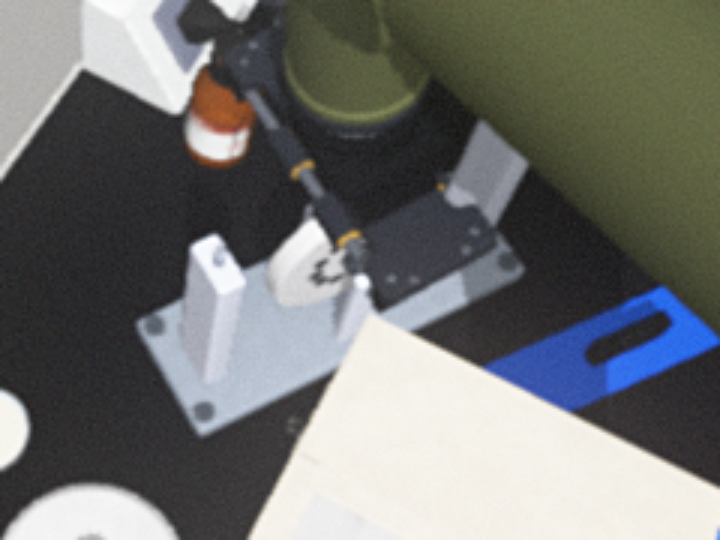

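The stripe is hidden behind the gripper and arm in both views. The tool's turn (14 to 15° from 20.9°) puts it at about 35°, which is the half-way point. The grip is firm at 15 N and still, so I'm handing in.

```bash
python3 -c "
from cell import env
print(env.sign_off())"
```

```text
the job is handed in; nothing more can be done
None
```

I handed the job in without a verdict back: the cover lies flat on the bench, and the wheel, which came to rest with its stripe at about 49° and 21°, is held at rest at the half-way point of about 35° with 15 N, that last angle taken from the tool's motion because the gripper hid the stripe.

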